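# Release the length gauge and hold its stop arm at the red marker

## Task

On the toy maker's length gauge, press the yellow lock button so that the sprung stop arm comes loose, then pull the arm out (the wooden knob is its handle) until its pointer stands over the red marker clip on the scale (not the blue one). The arm slides back if let go, so finish while still holding it there with the gripper, steady. Leave the toys, the paint pot and the hammer where they lie.

Things in the scene. Friction and masses are not known exactly. Their poses are not given: they have to be found in the camera images.
- gauge: Length gauge fixed to the table: plywood board 110 x 420 x 12 mm, a grey outer tube (40 mm wide, top 48 mm above the table) along its middle, a white scale with black ticks every 10 mm on its +x side. Origin: on the table, under the tube's axis at its mouth. +y: the way the arm extends (board y -220 to 200 mm, tube -210 to 0), z up. Yaw within 0.3 rad of the world axes.
- extension (a joint): Extension of the telescoping arm (22 mm aluminium bar; black end block, top 46 mm above the table, with knob, stop plate and pointer) along gauge +y, m: 0 stowed and locked, 0.14 fully out. Locked, it cannot be pulled out. Released, it springs out about 20 mm by itself; beyond 25 mm a 60 N/m spring (1.4 to 6.2 N at the clips; 0.3 N friction) draws it back if let go.
- stop_arm: The telescoping arm with its handle, an upright round knob of pale wood with a green band, diameter 26 mm, height 44 mm, on the arm's end block. Origin: centre of the knob's underside, 46 mm above the table (top 90 mm), at gauge x = 0, y = 30 mm + extension. The knob can be gripped from above at any yaw: tube, clips and pointer lie below 51 mm, only the lock button is higher.
- pointer_tip (a point): Tip of the dark pointer that reaches from the arm's end block over the scale: at gauge x = 38 mm, y as the knob's, 23.5 mm above the table, just over the clips' tops. Moves with the arm.
- lock_button (a joint): Travel of the lock button, m: 0 up, 0.008 fully down. Sprung, 1.5 N to start and 5 N at full travel; the arm is released beyond 5 mm. Afterwards it stays about 5 mm down as long as the arm is out, and need not be held.
- lock_button_top (a point): Centre of the top of the yellow lock button, a round cap of 28 mm diameter on top of the grey tube, 60 mm above the table when up, at gauge y = -50 mm, gauge x = 0; it is pressed straight down.
- red_clip: Red marker clip fixed on the scale strip: the mark to set. 30 x 10 x 8 mm (its 10 mm along the gauge's y), top 20.5 mm above the table. Origin: centre of its underside, 40 mm on the gauge's +x side of the arm's axis; axes as the gauge's. The pointer is over it when the tip's gauge y is within 5 mm of the clip's.
- blue_clip: Blue marker clip, same size, fixed elsewhere on the scale: not the mark to set. Red may be the nearer or the farther of the two.
- toy_lolly: Loose wooden toy ice lolly, pink with dark brown top, on a stick, about 130 x 46 x 14 mm, lying. Origin near the middle of its underside. Leave alone.
- toy_fish: Loose dark wooden toy fish with white lines, about 120 x 30 x 30 mm, lying. Origin at the middle of its underside. Leave alone.
- paint_pot: Loose closed paint jar, aqua label, white cap, 52 mm diameter, 62 mm high, standing. Origin at the centre of its underside. Leave alone.
- hammer: Loose hammer with wooden handle, 270 mm long, lying on the robot's side of the gauge. Leave alone.

How it is judged:
By the outcome, as a careful person would: the job done as asked, in the order asked, and still so for the second after the job is handed in, while the arm keeps its last pose, push and grip.
It also fails if it takes over 42 s, if anything falls off the work surface, if the arm or the gripper's body presses on something with over 40 N, if the wrist force passes 120 N, or if a joint passes its speed limit or range.

## Robot

A 6-joint arm with a two-finger parallel gripper is mounted at the origin on the work surface. World frame = base frame: x ahead of the robot, y to its left, z up, the work surface at z = 0. Lengths are in m, angles in rad, forces in N, time in s.
With the tool pointing down it reaches from about 0.425 to 0.95 m from the base axis. Payload 3.5 kg.
Tool frame: the origin (TCP) lies midway between the tips of the shut fingers; the grasp point (between the pads) lies 19 mm behind it; z points along the fingers, y is the direction in which the jaws open and shut (so a half turn about z gives the same grasp; the last joint's range is limited). The gripper opens to 85 mm and grips with 20 to 120 N. Pads are 22 mm wide; open, the fingers measure 114 mm over their backs; the gripper's body (76 mm by 85 mm) begins 54 mm behind the grasp point. The pads swing forward as they close: fully open they stand 13 mm farther back than shut.
Start: joints at [-1.285, 0.286, 1.577, -0, 1.279, -0.15], TCP at [0.285, -0.612, 0.231] pointing down, gripper open.
Joint ranges: [-2.77, 2.77], [-0.9, 2.22], [0.21, 2.48], [-1.53, 4.67], [0.24, 2.81], [-2.84, 2.84]. Speed limits (rad/s): [2.79, 2.79, 3.14, 3.14, 3.14, 3.14].

## Interface

Orientations are given as a unit quaternion [w, x, y, z].
In Python, from rig import telemetry, imaging, ctrl, models gives the robot as it stands.
- The arm moves only by the tool servo_tool, never from a script. Its argument "steps" is one flat list of numbers, 7 for each row, row after row: the turn, a rotation vector about the tool's x, y, z in degrees, then the shift along the tool's x, y, z in m, then the closure, from 0 (fully open) to 1 (shut). In form: [wx, wy, wz, dx, dy, dz, hand, wx, wy, wz, dx, dy, dz, hand, ...]. A call has 1 to 8 rows; each row is the pose to reach, as a shift and turn from the pose commanded when the call began, along the tool's axes at that moment; what a row does not reach only later rows make up. A row lasts 1/12 s, in which the tool goes at most 41.7 mm and 7.16 degrees, less where a joint would pass 70% of its speed; a pose out of reach is approached as far as the arm can. A call with a gripper value outside its range is refused whole. The fingers move at their own pace and stop on an object; "squeeze" is the grip in N (left out, the last holds). Time passes only in rows, so rows that repeat a pose let the fingers close. It gives the time, the measured TCP pose, the force and the opening at its end, in the units of the state.
- telemetry.state(): the state, without advancing time (a new reading comes with each control period).
- imaging.snapshot(name): name is "side" or "top" or "wrist"; returns the picture (384x512x3 uint8, red, green, blue); there is no depth.
- imaging.camera_params(name): a dict with "intrinsics" (3x3 intrinsics, pixels), "pose" (4x4, takes a point from camera to world coordinates). Camera axes: x right, y up, looking along -z (the intrinsics and any distortion apply to the point x, -y, -z); pixel columns grow to the right and rows downward; lengths in m; the calibration is good to about 2 mm. A picture is of the moment at which its call begins: read the wrist's pose just before it. camera_params takes no time and is no camera call; for the wrist camera it gives the pose at the moment of the call.
- ctrl.hand_in(): hands the job in, once; it reports no verdict.
Trained networks look in the newest picture that a camera, given by its name, has taken for a name from the list of things; names that differ only in an ending like _2 or _b are one class to them, and where a whole thing is asked for, a point or a joint stands for the part that bears it (a point fixed in the world has none). Each returns a list of dicts, best first, with "confidence" (0 to 1); they miss things now and then, are a little off and sometimes report something else, mostly with a low value. They report only what shows in the picture. A call takes as long as a camera call.
- models.boxes_of(camera, thing): "position" ([column, row] in pixels, amid what is visible of it).
- models.cut_out(camera, thing): "mask" (384x512 bool, what is visible of it) and "position" ([column, row] in pixels, amid what is visible of it).
- models.pinpoint(camera, thing): "position" ([column, row] in pixels: a listed point, or the origin of a listed thing).
The state is a dict: "t": time; "q": joint angles; "dq": joint speeds; "joint_efforts": joint torques, N m; "eef_pos": TCP position; "ee_rot": TCP orientation; "force": force on the tool from outside, world axes, zero at the start; "moment": the same for the moment, N m; "opening": finger opening in m.
Only numpy, scipy, OpenCV 4.12 (cv2) and the standard library are available. Lean on these libraries where they do the work, as an engineer would, in place of code of your own. Each camera call takes 0.05 s, during which the arm holds its last target.

## Working session

There is one attempt and no reset: what is moved stays moved. The work goes in short steps, Python scripts to look and compute and a tool call to move; the robot and the scene stay as the last step left them, time stands still between calls to the robot, and variables do not carry over. Pictures are saved under pics/ and viewed, and the job is handed in when it is done.

Besides the shell and the picture viewer there is one more tool, called after "Call:" as name(argument=value, ...) on one line, values as JSON. servo_tool: Moves the arm, as the interface text tells. Its arguments: {"type":"object","properties":{"steps":{"type":"array"},"squeeze":{"type":"number"}},"required":["steps"]}

```bash
mkdir -p pics
cat > h.py <<'E'
import numpy as np, cv2
from rig import telemetry, imaging, ctrl, models
def snap(n,f):
    im=imaging.snapshot(n); cv2.imwrite('pics/'+f+'.png',im[:,:,::-1].copy()); return im
def ray(cam,px,P=None):
    P=P or imaging.camera_params(cam); K=np.array(P['intrinsics']); T=np.array(P['pose'])
    d=np.linalg.inv(K)@[px[0],px[1],1]; d=T[:3,:3]@(d*[1,-1,-1]); return T[:3,3],d
def atz(cam,px,z,P=None):
    o,d=ray(cam,px,P); return o+d*(z-o[2])/d[2]
E
python3 - <<'E'
from h import *
s=telemetry.state(); print({k:np.round(v,3) for k,v in s.items()})
for c in('top','side'):
    snap(c,c+'0'); P=imaging.camera_params(c); print(c,{k:(np.round(v,3).tolist() if k in('intrinsics','pose') else v) for k,v in P.items()})
    for n,z in(('gauge',0),('stop_arm',.046),('pointer_tip',.0235),('lock_button_top',.06),('red_clip',.0125),('blue_clip',.0125)):
        for r in models.pinpoint(c,n)[:2]: print(n,round(r['confidence'],2),np.round(r['position'],1),np.round(atz(c,r['position'],z,P),4))
E
```

```text
{'t': np.float64(0.0), 'q': array([-1.285,  0.287,  1.578, -0.   ,  1.279, -0.15 ]), 'dq': array([-0.001, -0.001,  0.001,  0.001, -0.   , -0.001]), 'joint_efforts': array([ 1.0000e-03, -4.0598e+01, -2.9263e+01, -0.0000e+00,  6.0000e-03,
       -0.0000e+00]), 'eef_pos': array([ 0.285, -0.611,  0.23 ]), 'ee_rot': array([-0.001,  0.976,  0.216, -0.   ]), 'force': array([ 0.03 ,  0.072, -0.508]), 'moment': array([-0.022, -0.046,  0.031]), 'opening': np.float64(0.086)}
top {'intrinsics': [[399.895, 0.0, 255.365], [0.0, 399.895, 191.991], [0.0, 0.0, 1.0]], 'pose': [[0.021, 0.982, -0.188, 0.455], [-1.0, 0.016, -0.027, -0.013], [-0.023, 0.188, 0.982, 0.883], [0.0, 0.0, 0.0, 1.0]]}
gauge 0.74 [272.8 223. ] [ 0.5547 -0.0289  0.    ]
stop_arm 0.76 [258.  226.9] [0.5407 0.0028 0.046 ]
stop_arm 0.29 [255.3 209.9] [0.5766 0.0092 0.046 ]
pointer_tip 0.61 [254.4 206. ] [0.5884 0.012  0.0235]
lock_button_top 0.52 [295.9 210.4] [ 0.575  -0.0753  0.06  ]
red_clip 0.54 [225.5 216. ] [0.5668 0.0753 0.0125]
side {'intrinsics': [[412.901, 0.0, 260.703], [0.0, 412.901, 192.071], [0.0, 0.0, 1.0]], 'pose': [[-0.924, 0.227, -0.307, 0.37], [-0.382, -0.564, 0.732, 0.59], [-0.007, 0.794, 0.608, 0.578], [0.0, 0.0, 0.0, 1.0]]}
gauge 0.9 [293.4 226.7] [ 0.5543 -0.0226  0.    ]
stop_arm 0.57 [299.  219.7] [0.536  0.0029 0.046 ]
pointer_tip 0.57 [269.8 225.6] [0.5915 0.0168 0.0235]
lock_button_top 0.59 [300.1 185.5] [ 0.5637 -0.0862  0.06  ]
red_clip 0.49 [270.7 250.6] [0.5684 0.0706 0.0125]
blue_clip 0.6 [269.5 276.6] [0.5471 0.1311 0.0125]
```

View pics/top0.png

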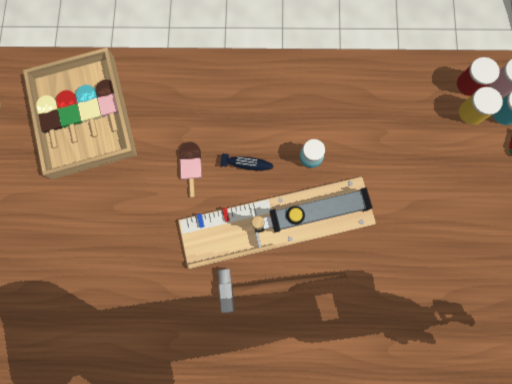

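View pics/side0.png

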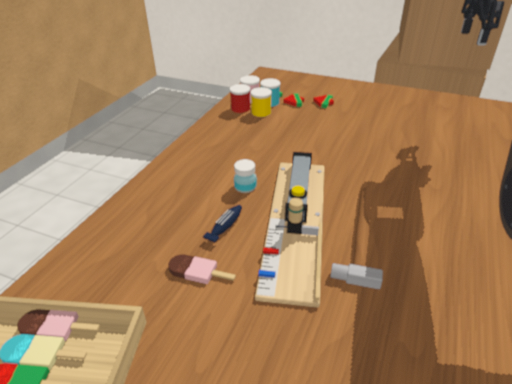

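Run:
```python
from h import *
from scipy.optimize import least_squares
obs=[]
for c in('top','side'):
    im=cv2.imread(f'pics/{c}0.png'); hsv=cv2.cvtColor(im,cv2.COLOR_BGR2HSV); P=imaging.camera_params(c)
    roi=np.zeros(im.shape[:2],np.uint8)
    if c=='top': roi[170:270,175:380]=1
    else: roi[150:310,255:330]=1
    for n,lo,hi,z in(('btn',(22,190,120),(33,255,255),.059),('red',(0,170,80),(6,255,255),.0195),('blue',(105,160,80),(125,255,255),.0195)):
        m=cv2.inRange(hsv,lo,hi)*roi
        if n=='red': m|=cv2.inRange(hsv,(174,170,80),(180,255,255))*roi
        k,l,st,ce=cv2.connectedComponentsWithStats(m); i=1+np.argmax(st[1:,4])
        w=atz(c,ce[i],z,P); print(c,n,st[i],ce[i].round(1),w.round(4)); obs.append((c,n,w))
    x0,y0,x1,y1=(170,170,385,275) if c=='top' else (240,140,340,315)
    cv2.imwrite(f'pics/{c}0c.png',cv2.resize(im[y0:y1,x0:x1],None,fx=3.4,fy=3.4,interpolation=cv2.INTER_CUBIC))
def f(p,o):
    x,y,a,r,b=p; R=np.array([[np.cos(a),-np.sin(a)],[np.sin(a),np.cos(a)]])
    g={'btn':(0,-.05),'red':(.04,r),'blue':(.04,b)}
    return np.concatenate([(R@g[n]+[x,y]-w[:2])*1e3 for c,n,w in o])
for o in(obs,obs[:3],obs[3:]):
    s=least_squares(f,[.55,-.03,.15,.1,.15],args=(o,)); print(s.x.round(4),s.fun.round(1))
```

```text
Traceback (most recent call last):
ValueError: attempt to get argmax of an empty sequence
```

```bash
cat > fit.py <<'E'
from h import *
from scipy.optimize import least_squares
obs=[]
for c in('top','side'):
    im=cv2.imread(f'pics/{c}0.png'); hsv=cv2.cvtColor(im,cv2.COLOR_BGR2HSV); P=imaging.camera_params(c)
    if c=='top': print(hsv[214,295],hsv[215,225],hsv[220,200])
    else: print(hsv[190,298],hsv[251,271],hsv[274,268])
    roi=np.zeros(im.shape[:2],np.uint8)
    if c=='top': roi[170:270,175:380]=1
    else: roi[150:310,255:330]=1
    x0,y0,x1,y1=(170,170,385,275) if c=='top' else (240,140,340,315)
    cv2.imwrite(f'pics/{c}0c.png',cv2.resize(im[y0:y1,x0:x1],None,fx=3.4,fy=3.4,interpolation=cv2.INTER_CUBIC))
    for n,lo,hi,z in(('btn',(20,215,120),(33,255,255),.059),('red',(0,150,80),(6,255,255),.0195),('blue',(105,150,80),(128,255,255),.0195)):
        m=cv2.inRange(hsv,lo,hi)*roi
        if n=='red': m|=cv2.inRange(hsv,(172,150,80),(180,255,255))*roi
        k,l,st,ce=cv2.connectedComponentsWithStats(m)
        if k<2: print(c,n,'none'); continue
        i=1+np.argmax(st[1:,4])
        w=atz(c,ce[i],z,P); print(c,n,st[i],ce[i].round(1),w.round(4)); obs.append((c,n,w))
def f(p,o):
    x,y,a,r,b=p; R=np.array([[np.cos(a),-np.sin(a)],[np.sin(a),np.cos(a)]])
    g={'btn':(0,-.05),'red':(.04,r),'blue':(.04,b)}
    return np.concatenate([(R@g[n]+[x,y]-w[:2])*1e3 for c,n,w in o])
for o in(obs,obs[:3],obs[3:]):
    s=least_squares(f,[.55,-.03,.15,.1,.15],args=(o,)); print(s.x.round(4),s.fun.round(1))
E
python3 fit.py
```

```text
[ 25 163 221] [  1 193 196] [110 189 192]
top btn none
top red [222 208   7  13  53] [225.2 213.6] [0.5711 0.0755 0.0195]
top blue [197 214   6  13  44] [199.9 220.2] [0.5556 0.13   0.0195]
[ 27 255 220] [  1 223 191] [107 202 183]
side btn [292 187  12   9  92] [297.6 191.1] [ 0.5628 -0.0671  0.059 ]
side red [263 248  15   6  84] [269.8 250.6] [0.5676 0.0777 0.0195]
side blue [259 271  16   6  71] [266.4 273.5] [0.5526 0.1322 0.0195]
[ 0.5511 -0.0185  0.2464  0.0878  0.1444] [-2.6  0.9 -0.9  1.2  0.5  0.1  0.9 -1.3  2.1 -0.9]
[ 0.5514 -0.0184  0.2379  0.0867  0.1433] [-1.3 -0.3  0.9  0.2  0.4  0.1]
[ 0.555  -0.0274  0.2681  0.0981  0.1546] [ 0.  0. -0. -0.]
```

View pics/top0c.png

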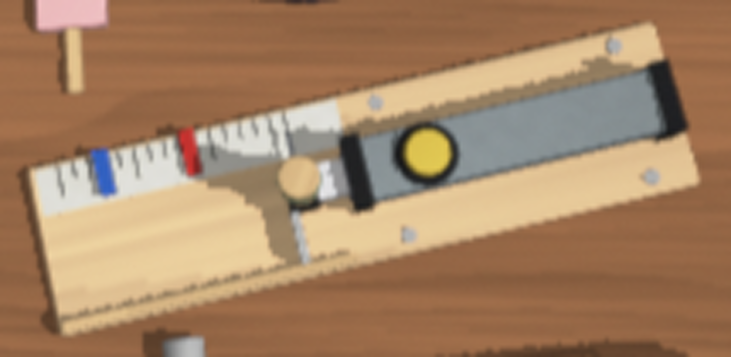

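View pics/side0c.png

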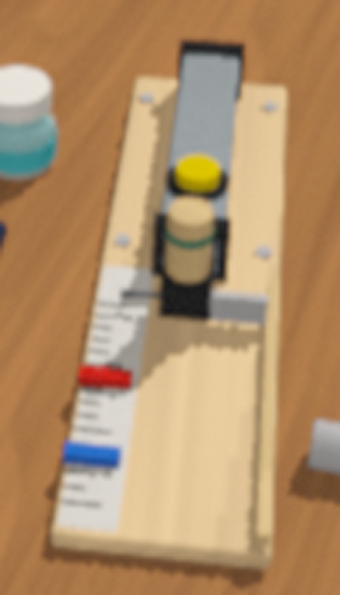

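```bash
cat > fit2.py <<'E'
from h import *
from scipy.optimize import least_squares
L={'top':[('btn',(427,152),.06),('A',(25,172),.012),('B',(655,24),.012),('C',(698,183),.012),('D',(60,325),.012),('red',None,.0195),('blue',None,.0195)],
'side':[('btn',(198,169),.06),('A',(54,537),.012),('B',(135,79),.012),('C',(288,88),.012),('D',(270,553),.012)]}
off={'top':(170,170),'side':(240,140)}
obs=[]
for c in L:
    P=imaging.camera_params(c)
    for n,p,z in L[c]:
        if p: obs.append((c,n,atz(c,(np.array(p)-1.2)/3.4+off[c],z,P)))
    for n,p in dict(top=(('red',(225.2,213.6)),('blue',(199.9,220.2))),side=(('red',(269.8,250.6)),('blue',(266.4,273.5))))[c]: obs.append((c,n,atz(c,p,.0195,P)))
def f(p,o):
    x,y,a,r,b=p; R=np.array([[np.cos(a),-np.sin(a)],[np.sin(a),np.cos(a)]])
    g={'btn':(0,-.05),'red':(.04,r),'blue':(.04,b),'A':(.055,.2),'B':(.055,-.22),'C':(-.055,-.22),'D':(-.055,.2)}
    return np.concatenate([(R@g[n]+[x,y]-w[:2])*1e3 for c,n,w in o])
for o in(obs,[o for o in obs if o[0]=='top'],[o for o in obs if o[0]=='side']):
    s=least_squares(f,[.55,-.03,.15,.1,.15],args=(o,)); print(s.x.round(4));
    r=s.fun.reshape(-1,2)
    for q,e in zip(o,r): print(q[0],q[1],q[2].round(4),e.round(1))
x,y,a,r,b=least_squares(f,[.55,-.03,.15,.1,.15],args=(obs,)).x
R=np.array([[np.cos(a),-np.sin(a)],[np.sin(a),np.cos(a)]])
print('btn',R@[0,-.05]+[x,y],'knob0',R@[0,.03]+[x,y],'knobred',R@[0,r]+[x,y])
E
python3 fit2.py
```

```text
[ 0.5531 -0.0247  0.2502  0.094   0.1507]
top btn [ 0.5667 -0.074   0.06  ] [-1.3  0.9]
top A [0.5556 0.1819 0.012 ] [1.3 0.8]
top B [ 0.6602 -0.226   0.012 ] [0.7 1.8]
top C [ 0.5564 -0.2502  0.012 ] [-2.1 -1.2]
top D [0.4588 0.154  0.012 ] [-8.5  1.5]
top red [0.5712 0.0754 0.0195] [-2.6  0.9]
top blue [0.5557 0.1301 0.0195] [-1.2  1.2]
side btn [ 0.5638 -0.0717  0.06  ] [ 1.7 -1.5]
side A [0.5522 0.1825 0.012 ] [4.6 0.2]
side B [ 0.6588 -0.2196  0.012 ] [ 2.1 -4.6]
side C [ 0.5521 -0.2496  0.012 ] [ 2.2 -1.8]
side D [0.4502 0.1514 0.012 ] [0.1 4.1]
side red [0.5676 0.0777 0.0195] [ 1.  -1.3]
side blue [0.5526 0.1323 0.0195] [ 2. -1.]
[ 0.5549 -0.0255  0.2457  0.0939  0.1507]
top btn [ 0.5667 -0.074   0.06  ] [0.4 0. ]
top A [0.5556 0.1819 0.012 ] [4.1 0. ]
top B [ 0.6602 -0.226   0.012 ] [1.6 0.5]
top C [ 0.5564 -0.2502  0.012 ] [-1.3 -2. ]
top D [0.4588 0.154  0.012 ] [-5.8  1.2]
top red [0.5712 0.0754 0.0195] [-0.3 -0.1]
top blue [0.5557 0.1301 0.0195] [1.4 0.3]
[ 0.5513 -0.0239  0.2547  0.0941  0.1508]
side btn [ 0.5638 -0.0717  0.06  ] [ 0.1 -0.6]
side A [0.5522 0.1825 0.012 ] [1.9 1.1]
side B [ 0.6588 -0.2196  0.012 ] [ 1.1 -3.4]
side C [ 0.5521 -0.2496  0.012 ] [ 1.4 -1. ]
side D [0.4502 0.1514 0.012 ] [-2.5  4.4]
side red [0.5676 0.0777 0.0195] [-1.3 -0.3]
side blue [0.5526 0.1323 0.0195] [-0.6 -0.2]
btn [ 0.56547683 -0.07310499] knob0 [0.54566768 0.0044037 ] knobred [0.52981181 0.06644414]
```

Call:
servo_tool(steps=[0,0,10.7,0.4812,-0.369,0.06,1,0,0,10.7,0.4812,-0.369,0.06,1,0,0,10.7,0.4812,-0.369,0.06,1,0,0,10.7,0.4812,-0.369,0.06,1,0,0,10.7,0.4812,-0.369,0.06,1,0,0,10.7,0.4812,-0.369,0.06,1,0,0,10.7,0.4812,-0.369,0.06,1,0,0,10.7,0.4812,-0.369,0.06,1], squeeze=50)

```text
t: 1.37
eef_pos: [0.439, -0.316, 0.1987]
ee_rot: [0.0, 0.992, 0.124, 0.0]
force: [1.7, -0.4, -1.0]
opening: -0.0
```

```bash
cat >> h.py <<'E'
from scipy.spatial.transform import Rotation as Ro
G=dict(o=np.array([.5531,-.0247]),a=.2502)
def go(x,y,z,yaw):
    s=telemetry.state(); q=np.array(s['ee_rot']); R=Ro.from_quat(q[[1,2,3,0]])
    T=Ro.from_euler('z',yaw)*Ro.from_quat([1,0,0,0])
    print('t',s['t'],'pos',np.round(s['eef_pos'],4),'F',np.round(s['force'],2),'open',round(float(s['opening']),4))
    print('w',np.degrees((R.inv()*T).as_rotvec()).round(2),'d',R.inv().apply(np.array([x,y,z])-s['eef_pos']).round(4))
E
python3 -c "
from h import *
go(.5655,-.073,.09,.25)"
```

```text
t 1.3667 pos [ 0.439  -0.316   0.1987] F [ 1.65 -0.4  -1.04] open -0.0
w [ 0.04 -0.03 -0.07] d [ 0.1824 -0.2044  0.1086]
```

Call:
servo_tool(steps=[0,0,0,0.182,-0.204,0.048,1,0,0,0,0.182,-0.204,0.048,1,0,0,0,0.182,-0.204,0.048,1,0,0,0,0.182,-0.204,0.048,1,0,0,0,0.182,-0.204,0.048,1,0,0,0,0.182,-0.204,0.048,1,0,0,0,0.182,-0.204,0.048,1,0,0,0,0.182,-0.204,0.048,1])

```text
t: 2.03
eef_pos: [0.5653, -0.0706, 0.1494]
ee_rot: [-0.001, 0.992, 0.127, -0.0]
force: [0.0, 0.5, -0.1]
opening: -0.0
```

```bash
python3 -c "
from h import *
go(.5655,-.073,.075,.25); P=imaging.camera_params('wrist'); print(np.round(P['pose'],3).tolist()); snap('wrist','w1')
for r in models.pinpoint('wrist','lock_button_top')[:2]: print(r['confidence'],r['position'],atz('wrist',r['position'],.06,P))"
```

```text
t 2.0333 pos [ 0.5653 -0.0706  0.1494] F [ 0.05  0.47 -0.05] open -0.0
w [-0.12  0.02  0.24] d [-0.0004  0.0025  0.0744]
[[0.251, 0.929, 0.271, 0.634], [-0.968, 0.242, 0.068, -0.053], [-0.003, -0.28, 0.96, 0.291], [0.0, 0.0, 0.0, 1.0]]
0.75 [263.2, 197.1] [ 0.56767168 -0.07379849  0.06      ]
```

View pics/w1.png

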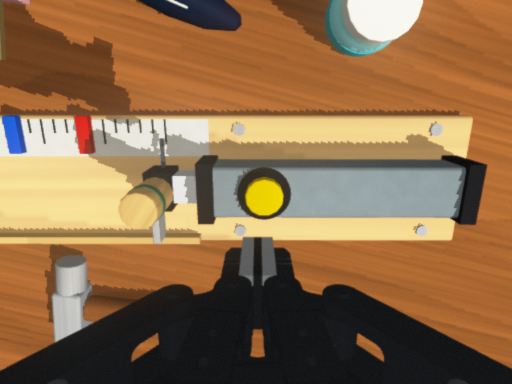

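The wrist picture shows the shut fingers by the button (264,197), the pointer at about (163,140), red clip at (84,135) and blue at (13,135), with red the nearer.

```bash
python3 -c "
from h import *
P=imaging.camera_params('wrist')
c,s=np.cos(.2502),np.sin(.2502)
for n,p,z in(('btn',(264,197),.06),('red',(84,134),.0205),('blue',(13,134),.0205),('ptr',(163,139),.0235),('endL',(208,138),.0125),('tubeTL',(206,160),.048),('tubeBL',(206,220),.048)):
  w=atz('wrist',p,z,P)[:2]; d=w-G['o']; print(n,w.round(4),'gauge',np.round([c*d[0]+s*d[1],-s*d[0]+c*d[1]],4))
go(.566,-.0735,.062,.25)"
```

```text
btn [ 0.5669 -0.0782] gauge [ 0.0001 -0.0553]
red [0.5705 0.0694] gauge [0.0402 0.0869]
blue [0.5565 0.1239] gauge [0.0401 0.1432]
ptr [0.5828 0.0074] gauge [0.0367 0.0237]
endL [ 0.5906 -0.0255] gauge [ 0.0362 -0.0101]
tubeTL [ 0.5802 -0.0314] gauge [ 0.0246 -0.0131]
tubeBL [ 0.5346 -0.041 ] gauge [-0.022  -0.0112]
t 2.1333 pos [ 0.5646 -0.0742  0.1503] F [-0.26  0.02 -1.15] open 0.0001
w [0.   0.04 0.09] d [ 0.0016 -0.0004  0.0883]
```

Call:
servo_tool(steps=[0,0,0,0.0015,0,0.03,1,0,0,0,0.0015,0,0.06,1,0,0,0,0.0015,0,0.08,1,0,0,0,0.0015,0,0.087,1,0,0,0,0.0015,0,0.09,1,0,0,0,0.0015,0,0.092,1,0,0,0,0.0015,0,0.094,1,0,0,0,0.0015,0,0.094,1])

```text
t: 2.8
eef_pos: [0.5671, -0.0758, 0.0582]
ee_rot: [0.001, 0.992, 0.124, 0.001]
force: [-0.5, -0.9, 1.9]
opening: 0.0002
```

Call:
servo_tool(steps=[0,0,0,0,0,0.002,1,0,0,0,0,0,0.004,1,0,0,0,0,0,0.006,1,0,0,0,0,0,0.0065,1,0,0,0,0,0,0.0065,1,0,0,0,0,0,0.0065,1])

```text
t: 3.3
eef_pos: [0.5673, -0.0757, 0.052]
ee_rot: [0.001, 0.992, 0.124, 0.001]
force: [-2.5, -2.2, 9.0]
opening: -0.0001
```

```bash
python3 -c "
from h import *
snap('side','s2');snap('wrist','w2')"; python3 -c "
import cv2,numpy as np
a=cv2.imread('pics/s2.png')[140:320,200:380];cv2.imwrite('pics/s2c.png',cv2.resize(a,None,fx=3,fy=3))"
```

```text
(no output)
```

View pics/w2.png

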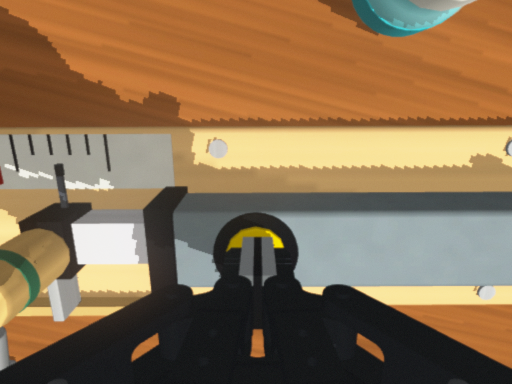

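View pics/s2c.png

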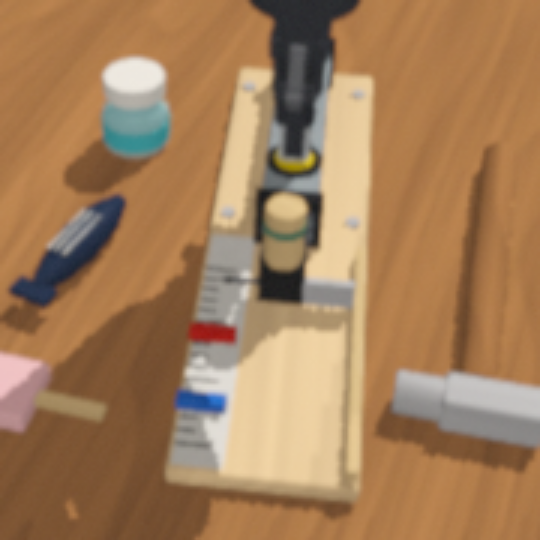

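The pointer has moved about two ticks out and the white bar is longer, so the arm is released. I'll lift and move over the knob.

Call:
servo_tool(steps=[0,0,0,0,0,-0.02,1,0,0,0,0,0,-0.06,1,0,0,0,0,0,-0.1,0,0,0,0,0,-0.03,-0.11,0,0,0,0,0,-0.07,-0.11,0,0,0,0,0,-0.1,-0.11,0,0,0,0,0,-0.1,-0.11,0,0,0,0,0,-0.1,-0.11,0])

```text
t: 4.07
eef_pos: [0.5406, 0.0237, 0.1594]
ee_rot: [-0.0, 0.992, 0.126, -0.0]
force: [0.3, -0.1, -0.4]
opening: 0.0724
```

Run:
```python
from h import *
c,s=np.cos(.2502),np.sin(.2502)
def g(w): d=w[:2]-G['o']; return np.round([c*d[0]+s*d[1],-s*d[0]+c*d[1]],4)
print('tcp g',g(telemetry.state()['eef_pos']))
for cam in('wrist','top','side'):
    P=imaging.camera_params(cam); snap(cam,cam+'3')
    for n,z in(('stop_arm',.046),('pointer_tip',.0235),('red_clip',.0125),('lock_button_top',.055)):
        for r in models.pinpoint(cam,n)[:1]:
            w=atz(cam,r['position'],z,P); print(cam,n,round(r['confidence'],2),np.round(r['position']),w.round(4),'g',g(w))
go(.5655,-.073,.0575,.25)
```

```text
tcp g [-0.0001  0.05  ]
wrist stop_arm 0.76 [257. 188.] [0.5416 0.0249 0.046 ] g [0.0011 0.0509]
wrist pointer_tip 0.62 [259. 135.] [0.5796 0.0325 0.0235] g [0.0399 0.0489]
wrist red_clip 0.94 [208. 129.] [0.5726 0.0752 0.0125] g [0.0436 0.092 ]
wrist lock_button_top 0.8 [392. 193.] [ 0.5658 -0.0744  0.055 ] g [-0.0001 -0.0513]
top stop_arm 0.45 [247. 227.] [0.5395 0.0261 0.046 ] g [-0.0006  0.0526]
top lock_button_top 0.72 [310. 157.] [ 0.6909 -0.106   0.055 ] g [ 0.1134 -0.1129]
side stop_arm 0.84 [296. 227.] [0.5342 0.0249 0.046 ] g [-0.006   0.0527]
side pointer_tip 0.65 [272. 231.] [0.5813 0.031  0.0235] g [0.0411 0.047 ]
side red_clip 0.48 [272. 248.] [0.5686 0.0635 0.0125] g [0.0368 0.0816]
side lock_button_top 0.53 [302. 187.] [ 0.5607 -0.0886  0.055 ] g [-0.0085 -0.0638]
t 4.8167 pos [0.5413 0.022  0.16  ] F [ 0.45  0.49 -0.84] open 0.0853
w [ 0.   -0.   -0.06] d [0.     0.098  0.1025]
```

View pics/wrist3.png

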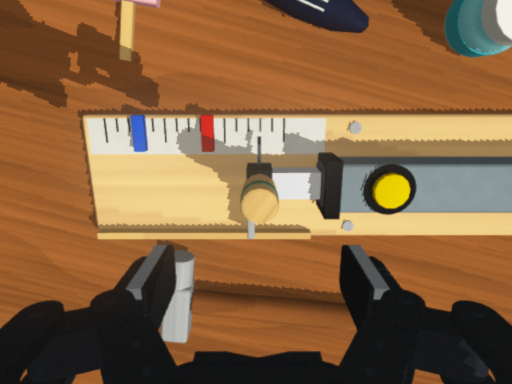

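View pics/top3.png

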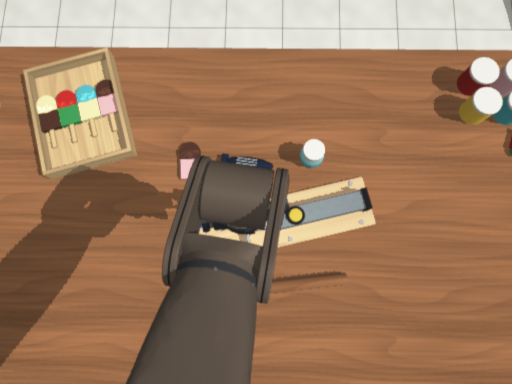

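Call:
servo_tool(steps=[0,0,0,0,-0.001,0.035,0,0,0,0,0,-0.001,0.07,0,0,0,0,0,-0.001,0.09,0,0,0,0,0,-0.001,0.1,0,0,0,0,0,-0.001,0.1025,0,0,0,0,0,-0.001,0.1025,0,0,0,0,0,-0.001,0.1025,0.3,0,0,0,0,-0.001,0.1025,0.6], squeeze=50)

```text
t: 5.48
eef_pos: [0.5427, 0.0228, 0.0595]
ee_rot: [0.001, 0.992, 0.124, 0.002]
force: [0.9, -1.1, -0.1]
opening: 0.0636
```

Call:
servo_tool(steps=[0,0,0,0,0,0,1,0,0,0,0,0,0,1,0,0,0,0,0,0,1,0,0,0,0,0,0,1,0,0,0,0,0,0,1])

```text
t: 5.9
eef_pos: [0.5416, 0.0229, 0.0585]
ee_rot: [0.0, 0.992, 0.124, 0.0]
force: [-1.6, -1.0, 5.2]
opening: 0.0249
```

```bash
cat > chk.py <<'E'
from h import *
import sys
c,s=np.cos(.2502),np.sin(.2502)
def g(w): d=np.array(w)[:2]-G['o']; return np.round([c*d[0]+s*d[1],-s*d[0]+c*d[1]],4)
s_=telemetry.state(); print(s_['t'],'tcp g',g(s_['eef_pos']),s_['eef_pos'][2],s_['force'],s_['opening'])
for cam in('wrist','side'):
    P=imaging.camera_params(cam); im=snap(cam,cam+sys.argv[1])
    for n,z in(('stop_arm',.046),('pointer_tip',.0235),('red_clip',.0125)):
        for r in models.pinpoint(cam,n)[:1]:
            w=atz(cam,r['position'],z,P); print(cam,n,round(r['confidence'],2),np.round(r['position'],1),'g',g(w))
E
python3 chk.py 4
```

```text
5.9 tcp g [0.0006 0.049 ] 0.05850419571841432 [-1.61429763 -0.98565301  5.17535384] 0.024856893503040663
wrist stop_arm 0.92 [258.7 242.5] g [0.0019 0.0486]
wrist pointer_tip 0.89 [259.3 159.4] g [0.0393 0.0482]
wrist red_clip 0.88 [182.7 154.7] g [0.04   0.0908]
side stop_arm 0.73 [297.2 225.5] g [-0.0074  0.0482]
side pointer_tip 0.63 [272.4 231.6] g [0.0402 0.0474]
side red_clip 0.43 [272.1 249.8] g [0.0361 0.0861]
```

View pics/wrist4.png

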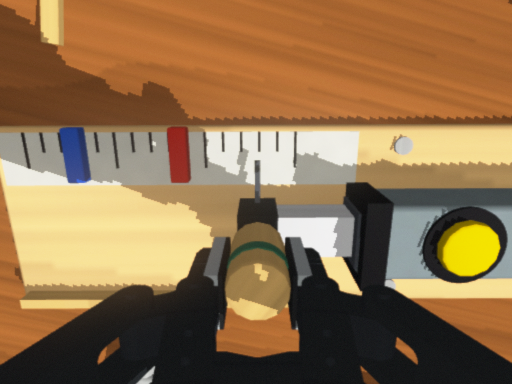

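Knob gripped (opening 25 mm). Red at (178,155) is about 43 mm beyond the pointer (258,165). Pulling.

Call:
servo_tool(steps=[0,0,0,0,-0.008,0,1,0,0,0,0,-0.018,0,1,0,0,0,0,-0.028,0,1,0,0,0,0,-0.037,0,1,0,0,0,0,-0.043,0,1,0,0,0,0,-0.043,0,1,0,0,0,0,-0.043,0,1,0,0,0,0,-0.043,0,1])

```text
t: 6.97
eef_pos: [0.5307, 0.0648, 0.0585]
ee_rot: [0.0, 0.992, 0.124, 0.0]
force: [-3.1, -0.3, 6.6]
opening: 0.0245
```

```bash
python3 chk.py 5
```

```text
6.9667 tcp g [0.0005 0.0923] 0.05847987317362091 [-3.10500314 -0.34075746  6.6283879 ] 0.02453267503162874
wrist stop_arm 0.67 [257.4 242.4] g [0.0018 0.0926]
wrist pointer_tip 0.82 [255.9 161.8] g [0.0379 0.0933]
wrist red_clip 0.91 [258.1 151.4] g [0.0416 0.0921]
side stop_arm 0.57 [295.7 242.2] g [-0.008  0.094]
side pointer_tip 0.71 [270.  246.7] g [0.0398 0.0893]
side red_clip 0.63 [271.3 247.4] g [0.0384 0.0799]
```

View pics/wrist5.png

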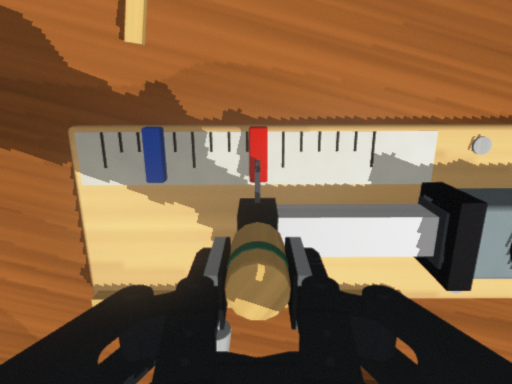

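The pointer (257,165) lies over the red clip (columns 249–268). The side estimate of the clip disagrees, so I'm checking that picture and steadiness.

Call:
servo_tool(steps=[0,0,0,0,0,0,1,0,0,0,0,0,0,1,0,0,0,0,0,0,1,0,0,0,0,0,0,1,0,0,0,0,0,0,1,0,0,0,0,0,0,1])

```text
t: 7.87
eef_pos: [0.5307, 0.0648, 0.0585]
ee_rot: [0.0, 0.992, 0.124, 0.0]
force: [-2.3, -1.0, 7.1]
opening: 0.0249
```

```bash
python3 chk.py 6; python3 -c "
import cv2
a=cv2.imread('pics/side6.png')[200:320,220:340];cv2.imwrite('pics/s6c.png',cv2.resize(a,None,fx=5,fy=5,interpolation=cv2.INTER_CUBIC))"
```

```text
7.8667 tcp g [0.0005 0.0922] 0.05852403223676795 [-2.34112912 -0.98242112  7.11082019] 0.02491698236009544
wrist stop_arm 0.89 [254.5 242.6] g [0.0017 0.0939]
wrist pointer_tip 0.8 [258.3 159.1] g [0.0393 0.0919]
wrist red_clip 0.6 [262.1 150.7] g [0.042  0.0898]
side stop_arm 0.65 [294.5 243.5] g [-0.006   0.0976]
side pointer_tip 0.79 [267.  245.3] g [0.0459 0.0864]
side red_clip 0.57 [270.6 252. ] g [0.0382 0.0922]
```

View pics/s6c.png

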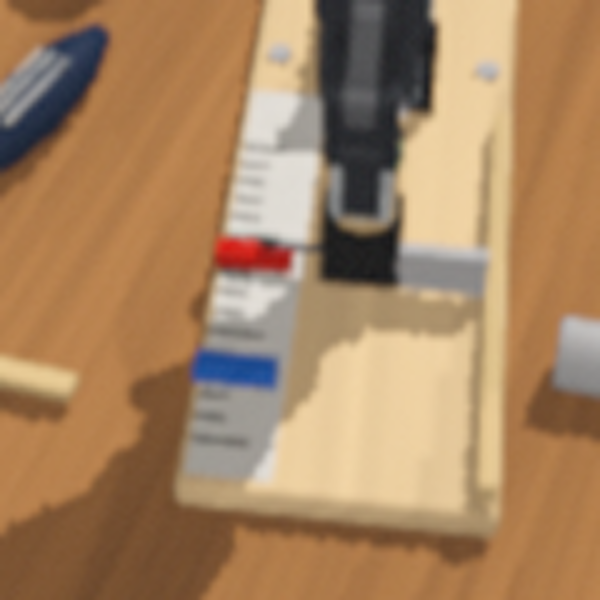

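```bash
python3 -c "
from h import *
print(ctrl.hand_in())"
```

```text
the job is handed in; nothing more can be done
None
```

I pressed the lock button to full travel (9 N at the wrist). The arm sprang out about 20 mm. I then gripped the knob from above at 50 N, pulled it out 43 mm, and handed in at about 8 s while still holding it.

**Position:** in the last viewed wrist picture, taken straight overhead, the pointer tip lies over the red clip, about 1 mm from its centre. The blue clip is some 55 mm farther out. My fits put the red clip at gauge y of about 92–94 mm, and the held grip is at 92 mm.

**Steadiness:** over 0.9 s of holding, the tool position did not change. The opening stayed at about 25 mm on the 26 mm knob.

**Disagreements:** the side camera's network readings scattered by several millimetres, with the red clip at 80 to 92 mm and the pointer at 86 to 89 mm. The enlarged side picture still shows the pointer over the red clip. The wrist force reads about 7 N upward while holding; I didn't find the cause, but it is far below the limits.

I did not touch the toys, the paint pot or the hammer. I made no separate final check of their positions.

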